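Open the red-handled drawer and stow the gas lighter

TASK

Put the blue gas lighter away in the drawer with the red handle: move the steel tumbler out of that drawer's way first, so that neither the drawer nor its cabinet ever bumps it, and leave it standing upright on the bare counter. Then pull the red-handled drawer all the way out to its stop (its handle is easily hooked from above) and, once it is fully out, lay the lighter gently flat on the drawer's floor, leaving the drawer fully open. Do not move the green-handled drawer, the tawa, the turner or the spice box, and never tip the tumbler over.

Things in the scene. Friction and masses are not known exactly. Their poses are not given: they have to be found in the camera images.
- red_unit: The low wooden one-drawer cabinet whose drawer has the RED handle. Fixed to the counter. 200 mm deep (its x), 220 wide (y), 100 high. Origin: centre of its underside; its front looks along its -x, roughly to the robot. Its and the green one's places are swapped at random.
- red_drawer (a joint): How far the red-handled drawer is out, m: 0 shut, 0.130 at its stop. It slides along red_unit's -x. Starts 0 to 10 mm ajar. Sliding friction about 3 N, no spring: it stays where it is left.
- red_handle (a point): Middle of the red bar handle, moves with the drawer; axes as red_unit's. Round bar 12 mm thick, 100 mm long along y, 70 mm above the counter, 45 mm in front of the white drawer front (39 mm clear between), joined to it at both ends. Front panel: 12 mm thick, 216 wide, 6 to 96 mm above the counter. Shut, the bar is 157 mm in front of red_unit's origin.
- red_tray (a point): Point on the drawer's inner floor, 17 mm above the counter, 122 mm behind red_handle (+x); moves with the drawer; axes as red_unit's. When fully out, it is the middle of the floor open from above (130 mm along x, 184 along y, from front panel to cabinet). Inner floor: 65 mm to the front, 115 mm to the back, 92 mm to each side of it. Side walls reach 64 mm above the counter.
- green_unit: The other cabinet, the same build, with a GREEN handle. Fixed. Leave its drawer alone. Origin: centre of its underside, front to its -x.
- green_handle (a point): Middle of the green bar handle, same sizes as the red one. Its drawer starts 0 to 10 mm ajar.
- tumbler: Stainless steel tumbler, open at the top, 90 mm high, 62 mm across at the rim, narrower at the foot, about 0.14 kg. Origin: centre of its underside. Starts upright in front of the red-handled drawer, always in its way.
- lighter: Blue plastic push-button gas lighter, lying flat before the green-handled drawer. 150 mm long along its x: blue body from -75 to +35 mm, 28 wide, 22 high, then a steel nozzle 14 mm thick to +75 mm. Black button on top at x = +12 mm, 3 mm proud. Origin: middle of its length, on its underside. Centre of mass and good grip about x = -18 mm. About 0.08 kg.
- tawa: Black nonstick tawa, flat disc 230 mm across and 17 mm high, with a handle along its +x reaching 290 mm from the centre, 40 mm high. Loose. Origin: centre of its underside. Leave alone.
- spice_box: Red plastic spice box with a shut flip-top lid, 67 mm (x) x 102 mm (y) x 59 mm high. Loose. Origin: centre of its underside. Leave alone.
- turner: Flat stainless steel turner lying along its x, blade to +x, 260 mm long, up to 80 mm wide, under 40 mm high. Loose. Origin: about the middle of its length, on its underside. Leave alone.
There are look-alikes about, which are no part of the job. Of the things that look like the lighter, the largest one is meant. Several things look just like the tumbler: the one meant starts nearest to the robot's base.

How it is judged:
On the way:
1. the red-handled drawer is pulled fully out (within 5 mm of its stop) while the lighter is still outside it (value of joint red_drawer above 0.125 m and not (z of lighter in the frame of red_tray below 0.045 m and x of lighter in the frame of red_tray between -0.06 and 0.11 m and y of lighter in the frame of red_tray between -0.085 and 0.085 m)), for 0.2 s.
At the end, for the whole second after the job is handed in: The red-handled drawer is out to within 10 mm of its stop; the lighter lies flat (within 0.2 rad, right way up) and at rest on that drawer's floor; the tumbler stands upright (within 0.1 rad) and at rest on the bare counter (value of joint red_drawer above 0.12 m and z of lighter in the frame of red_tray between -0.006 and 0.012 m and x of lighter in the frame of red_tray between -0.06 and 0.11 m and y of lighter in the frame of red_tray between -0.085 and 0.085 m and angle between lighter's own z axis and vertical below 0.2 rad and linear speed of each of lighter, tumbler below 0.03 m/s and angle between tumbler's own z axis and vertical below 0.1 rad and height (world z) of tumbler between -0.006 and 0.006 m); the robot touches nothing.
It fails at once if the tumbler is tipped by more than 0.5 rad (angle between tumbler's own z axis and vertical above 0.5 rad).
It fails at once if the red-handled drawer or its cabinet bumps the tumbler (over 2 N) (contact force between tumbler and red_unit above 2 N).
It fails at once if the lighter is dropped or flung into the drawer (faster than 0.7 m/s low inside it) (z of lighter in the frame of red_tray below 0.04 m and x of lighter in the frame of red_tray between -0.06 and 0.11 m and y of lighter in the frame of red_tray between -0.085 and 0.085 m and linear speed of lighter above 0.7 m/s).
It fails at once if the green-handled drawer is moved by more than 20 mm (distance of green_handle from where it was at the start of the episode above 0.02 m).
It fails at once if the tawa, spice box or turner is moved by more than 20 mm (distance of any of tawa, spice_box, turner from where it was at the start of the episode above 0.02 m).
It also fails if it takes over 64 s, if anything falls off the work surface, if the arm or the gripper's body presses on something with over 40 N, if the wrist force passes 120 N, or if a joint passes its speed limit or range.

ROBOT

A 6-joint arm with a two-finger parallel gripper is mounted at the origin on the work surface. World frame = base frame: x ahead of the robot, y to its left, z up, the work surface at z = 0. Lengths are in m, angles in rad, forces in N, time in s.
With the tool pointing down it reaches from about 0.3 to 0.75 m from the base axis. Payload 8.5 kg.
Tool frame: the origin (TCP) lies at the very end of the fingers, on their centre line; the grasp point (between the pads) lies 19 mm behind it; z points along the fingers, y is the line along which they close (so a half turn about z gives the same grasp; the last joint's range is limited). The gripper opens to 85 mm and grips with 20 to 120 N. Pads are 22 mm wide; open, the fingers measure 114 mm over their backs; the gripper's body (76 mm by 85 mm) begins 54 mm behind the grasp point. The pads swing forward as they close: fully open they stand 13 mm farther back than shut.
Start: joints at [0.93, 0.381, 1.297, -0, 1.464, -0.215], TCP at [0.227, 0.501, 0.231] pointing down, gripper open.
Joint ranges: [-3.11, 3.11], [-0.89, 2.33], [0.22, 2.48], [-1.42, 4.56], [0.17, 2.85], [-2.88, 2.88]. Speed limits (rad/s): [2.39, 2.39, 3.14, 3.14, 3.14, 3.14].

INTERFACE

Orientations are given as a unit quaternion [w, x, y, z].
In Python, from station import telemetry, imaging, job, spotter gives the robot as it stands.
- The arm moves only by the tool arm_command, never from a script. Its argument "deltas" is a list of rows, each an object of numbers: "tx", "ty", "tz": the shift along the tool's x, y, z as a fraction of full scale; "wx", "wy", "wz": the turn, a rotation vector about the tool's x, y, z as a fraction of full scale. In form: [{"tx": .., "ty": .., "tz": .., "wx": .., "wy": .., "wz": ..}, ...]. A call has 1 to 12 rows; each row shifts and turns the commanded pose from where the row before left it, along the tool's axes as they then stand; what a row does not reach is not made up. Full scale, the value 1, is 500 mm for a shift and pi rad for a turn. A row lasts 1/12 s, in which the tool goes at most 41.7 mm and 7.16 degrees, less where a joint would pass 70% of its speed; a pose out of reach is approached as far as the arm can. A call with a number of a shift or a turn outside -1 to 1 is refused whole. A call with a gripper value outside its range is refused whole. "hand" is the closure, from -1 (fully open) to 1 (shut), set as the call begins (left out, the last holds). The fingers move at their own pace and stop on an object; the grip force is fixed at half the most. Time passes only in rows, so rows that do not move let the fingers close. It gives the time, the measured TCP pose, the force, the opening and the grip force at its end, in the units of the state.
- telemetry.observe(): the state, without advancing time (a new reading comes with each control period).
- imaging.camera(name): name is "side" or "top" or "wrist"; returns a dict with "pixels" (480x640x3 uint8, blue, green, red), "fx", "fy", "cx", "cy" (pixels), "rvec" (rotation vector, rad) and "tvec" (3), from world to camera coordinates, as OpenCV has them. Camera axes: x right, y down, z forward; pixel columns grow to the right and rows downward; lengths in m; the calibration is good to about 2 mm. A picture is of the moment at which its call begins. There is no depth.
- job.finish_job(): hands the job in; it is judged then, once.
Trained networks look in a picture, given as the dict that the camera call returned (one of the last four; its "shot" number tells which), for a name from the list of things; names that differ only in an ending like _2 or _b are one class to them, and where a whole thing is asked for, a point or a joint stands for the part that bears it (a point fixed in the world has none). Each returns a list of dicts, best first, with "confidence" (0 to 1); they miss things now and then, are a little off and sometimes report something else, mostly with a low value. They report only what shows in the picture. A call takes as long as a camera call. They do not tell look-alikes from the thing itself.
- spotter.boxes_of(query, picture): "bbox" ([centre column, centre row, width, height] in pixels, round what is visible of it).
- spotter.landmark_of(query, picture): "point" ([column, row] in pixels: a listed point, or the origin of a listed thing).
The state is a dict: "clock": time; "q": joint angles; "joint_vel": joint speeds; "tau": joint torques, N m; "tool_pos": TCP position; "orientation": TCP orientation; "wrist_force": force on the tool from outside, world axes, zero at the start; "ft_torque": the same for the moment, N m; "grip_width": finger opening in m; "finger_force": force on a finger pad.
Only numpy, scipy, OpenCV 4.12 (cv2) and the standard library are available. Lean on these libraries where they do the work, as an engineer would, in place of code of your own. Each camera call takes 0.05 s, during which the arm holds its last target. There are 200 camera calls.

## Working session

There is one attempt and no reset: what is moved stays moved. The work goes in short steps, Python scripts to look and compute and a tool call to move; the robot and the scene stay as the last step left them, time stands still between calls to the robot, and variables do not carry over. Pictures are saved under pics/ and viewed, at most 10 in all, crops included, and the job is handed in when it is done.

Besides the shell and the picture viewer there is one more tool, called after ">>>" as name(argument=value, ...), one argument or row to a line, values as JSON. arm_command: Moves the arm, as the interface text tells. Its arguments: {"type":"object","properties":{"deltas":{"type":"array"},"hand":{"type":"number"}},"required":["deltas"]}

```bash
mkdir -p pics; cat > h.py <<'E'
import sys; sys.path.insert(0,'.')
import numpy as np, cv2
from station import telemetry, imaging, job, spotter
def K(p): return np.array([[p['fx'],0,p['cx']],[0,p['fy'],p['cy']],[0,0,1.]])
def ray(p,uv):
    R=cv2.Rodrigues(np.array(p['rvec'],float))[0]; t=np.array(p['tvec'],float).ravel()
    d=R.T@np.linalg.inv(K(p))@np.array([uv[0],uv[1],1.]); return -R.T@t,d
def atz(p,uv,z):
    c,d=ray(p,uv); return c+d*(z-c[2])/d[2]
def tri(obs):
    A=np.zeros((3,3));b=np.zeros(3)
    for p,uv in obs:
        c,d=ray(p,uv); d=d/np.linalg.norm(d); M=np.eye(3)-np.outer(d,d); A+=M;b+=M@c
    return np.linalg.solve(A,b)
def proj(p,X): return cv2.projectPoints(np.array(X,float).reshape(-1,3),np.array(p['rvec'],float),np.array(p['tvec'],float),K(p),None)[0].reshape(-1,2)
E
cat > look.py <<'E'
from h import *
np.set_printoptions(precision=3,suppress=True)
s=telemetry.observe(); print(s['clock'],s['tool_pos'],s['orientation'])
P={}
for n in ['top','side']:
    p=P[n]=imaging.camera(n); cv2.imwrite(f'pics/{n}0.png',p['pixels'])
    print(n,ray(p,(320,240)))
    for q in ['red_handle','green_handle','red_unit','green_unit','red_tray','tumbler','lighter','tawa','spice_box','turner']:
        print(q,[(np.round(r['point'],1).tolist(),round(r['confidence'],2),atz(p,r['point'],.07 if 'handle' in q else 0)[:2].round(3).tolist()) for r in spotter.landmark_of(q,p)[:5]])
E
python3 look.py
```

```text
0.0 [0.227 0.501 0.231] [-0.     0.211  0.977 -0.001]
top (array([0.394, 0.01 , 1.556]), array([ 0.12 , -0.017, -0.993]))
red_handle [([388.0, 233.4], 0.61, [0.595, -0.184])]
green_handle [([257.8, 225.2], 0.83, [0.607, 0.139]), ([256.5, 168.5], 0.7, [0.75, 0.147]), ([382.8, 323.5], 0.5, [0.373, -0.173])]
red_unit []
green_unit [([253.2, 168.5], 0.92, [0.767, 0.162])]
red_tray [([255.2, 227.8], 0.23, [0.61, 0.151])]
tumbler [([404.0, 268.2], 0.88, [0.515, -0.235]), ([496.1, 233.4], 0.71, [0.611, -0.474]), ([447.0, 199.6], 0.63, [0.697, -0.347])]
lighter [([271.1, 266.8], 0.85, [0.51, 0.107]), ([200.4, 305.6], 0.8, [0.407, 0.284]), ([279.2, 314.8], 0.54, [0.388, 0.082])]
tawa [([514.7, 313.1], 0.73, [0.406, -0.52])]
spice_box [([380.9, 327.2], 0.82, [0.363, -0.177])]
turner [([126.0, 289.8], 0.95, [0.442, 0.476])]
side (array([ 0.249, -0.876,  1.038]), array([ 0.233,  0.663, -0.712]))
red_handle [([354.5, 291.5], 0.67, [0.585, -0.174]), ([336.8, 456.7], 0.23, [0.397, -0.534])]
green_handle [([317.3, 210.6], 0.78, [0.6, 0.141])]
red_unit [([405.4, 290.2], 0.68, [0.738, -0.167])]
green_unit [([363.2, 210.7], 0.68, [0.76, 0.164]), ([337.5, 458.9], 0.65, [0.407, -0.514]), ([292.9, 238.2], 0.36, [0.517, 0.126])]
red_tray [([391.8, 291.4], 0.61, [0.703, -0.158])]
tumbler [([336.2, 329.8], 0.82, [0.519, -0.22]), ([422.8, 350.8], 0.66, [0.693, -0.349]), ([415.2, 403.4], 0.57, [0.613, -0.462])]
lighter [([296.3, 241.1], 0.57, [0.522, 0.111]), ([246.9, 214.6], 0.57, [0.414, 0.274]), ([252.6, 259.6], 0.54, [0.383, 0.084])]
tawa [([339.1, 457.7], 0.66, [0.411, -0.513])]
spice_box [([275.6, 333.0], 0.86, [0.375, -0.176])]
turner [([238.0, 176.1], 0.55, [0.433, 0.473])]
```

View pics/top0.png

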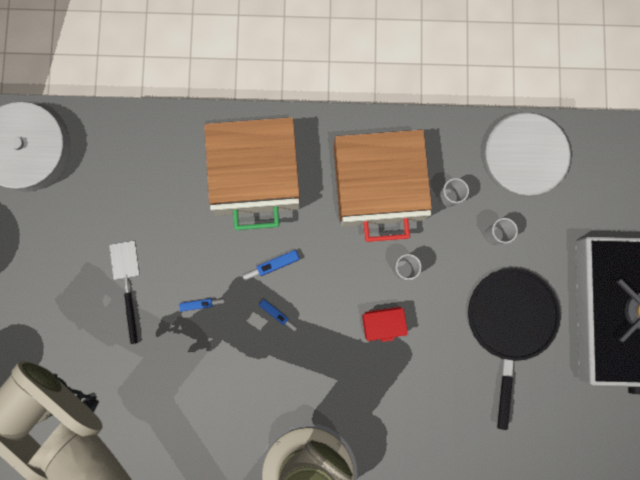

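View pics/side0.png

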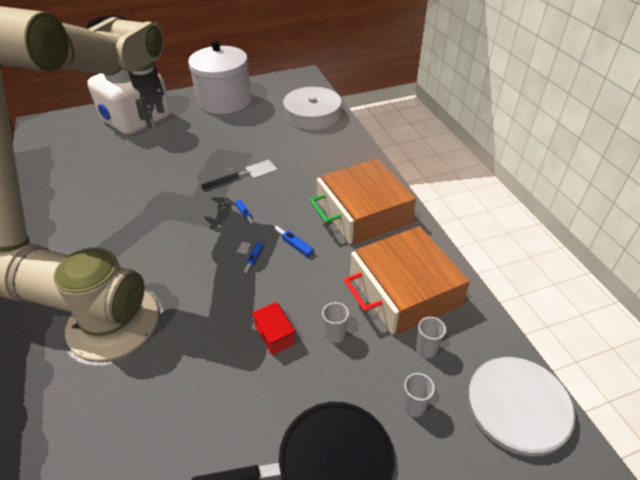

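Top view: tumblers at (408,267), (504,231) and (456,191). The one meant is (408,267), nearest the base and in front of the red drawer. Blue lighters at (273,264), (200,304) and (276,312). The largest is (273,264), before the green drawer. Next I'll measure these two and confirm them in one crop.

```bash
cat > m.py <<'E'
from h import *
np.set_printoptions(precision=4,suppress=True)
T=imaging.camera('top');S=imaging.camera('side')
def blobs(p,lo,hi,lo2=None,hi2=None,minA=30):
    h=cv2.cvtColor(p['pixels'],cv2.COLOR_BGR2HSV); m=cv2.inRange(h,lo,hi)
    if lo2: m|=cv2.inRange(h,lo2,hi2)
    n,l,st,c=cv2.connectedComponentsWithStats(m)
    return [(st[i][4],c[i],np.argwhere(l==i)[:,::-1].astype(float)) for i in range(1,n) if st[i][4]>=minA]
for nm,p in (('top',T),('side',S)):
    print(nm)
    for a,c,pts in blobs(p,(105,120,60),(130,255,255)):
        X=np.array([atz(p,u,.015)[:2] for u in pts]); r=cv2.minAreaRect(X.astype(np.float32)*1000)
        print(' blue',a,c,X.mean(0),np.round(r[1]),r[2], cv2.boxPoints(r).round().tolist())
    for a,c,pts in blobs(p,(0,170,80),(6,255,255),(174,170,80),(180,255,255)):
        X=np.array([atz(p,u,.07)[:2] for u in pts]); r=cv2.minAreaRect(X.astype(np.float32)*1000)
        print(' red',a,c,X.mean(0),np.round(r[1]),r[2],cv2.boxPoints(r).round().tolist())
    for a,c,pts in blobs(p,(45,120,50),(80,255,255)):
        X=np.array([atz(p,u,.07)[:2] for u in pts]); r=cv2.minAreaRect(X.astype(np.float32)*1000)
        print(' green',a,c,cv2.boxPoints(r).round().tolist())
    for q in('tumbler','lighter'): print(q,[np.round(b['bbox'],1).tolist() for b in spotter.boxes_of(q,p)])
for q in('tumbler','lighter','red_handle'):
    a=spotter.landmark_of(q,T)[0]['point'];b=spotter.landmark_of(q,S)[0]['point'];print(q,a,b,tri([(T,a),(S,b)]))
c=T['pixels'][150:350,170:450]; cv2.imwrite('pics/crop.png',cv2.resize(c,(784,560),interpolation=cv2.INTER_CUBIC))
E
python3 m.py
```

```text
top
 blue 421 [278.753 262.038] [0.5216 0.0868] [ 27. 108.] 24.65240478515625 [[486.0, 133.0], [531.0, 34.0], [555.0, 46.0], [510.0, 144.0]]
 blue 245 [194.8653 304.5429] [0.4089 0.2954] [21. 81.] 9.440670013427734 [[392.0, 332.0], [405.0, 252.0], [426.0, 256.0], [413.0, 335.0]]
 blue 245 [272.4857 311.0163] [0.3971 0.099 ] [82. 20.] 53.010807037353516 [[363.0, 71.0], [380.0, 59.0], [429.0, 124.0], [412.0, 136.0]]
 red 238 [387.3824 233.3866] [ 0.5945 -0.1827] [ 47. 108.] 5.719014644622803 [[575.0, -129.0], [586.0, -236.0], [632.0, -231.0], [621.0, -124.0]]
 red 1198 [384.4908 323.7337] [ 0.3726 -0.1776] [ 75. 101.] 9.774219512939453 [[325.0, -134.0], [343.0, -234.0], [416.0, -221.0], [399.0, -121.0]]
 green 261 [257.0996 221.8084] [[596.0, 195.0], [607.0, 87.0], [655.0, 92.0], [644.0, 200.0]]
tumbler [[503.1, 230.2, 29.1, 23.7], [408.9, 264.8, 24.8, 24.9], [454.9, 193.2, 31.8, 24.5]]
lighter [[273.2, 264.1, 52.2, 26.2], [277.8, 313.0, 33.3, 30.7], [201.9, 303.9, 47.7, 9.1], [515.5, 349.1, 94.1, 159.2], [386.9, 224.4, 91.5, 31.1]]
side
 blue 88 [103.4205 110.75  ] [0.0313 1.0463] [ 2
[... 570 characters left out ...]
7967834473 [[571.0, -125.0], [583.0, -237.0], [635.0, -232.0], [624.0, -120.0]]
 red 1394 [273.9283 327.472 ] [ 0.3672 -0.2063] [ 75. 130.] 9.60451602935791 [[320.0, -147.0], [341.0, -275.0], [416.0, -262.0], [394.0, -135.0]]
 green 159 [321.6415 209.3522] [[593.0, 199.0], [604.0, 88.0], [653.0, 93.0], [642.0, 204.0]]
tumbler [[430.5, 338.1, 33.3, 43.5], [416.9, 395.4, 33.8, 43.8], [335.6, 322.1, 27.1, 44.1]]
lighter [[294.6, 240.0, 34.5, 33.7], [244.3, 209.8, 22.8, 27.3], [254.4, 257.8, 16.6, 31.6]]
tumbler [446.4, 197.9] [334.5, 331.0] [ 0.5769 -0.3028  0.1385]
lighter [200.0, 304.0] [254.9, 260.4] [ 0.4197  0.3327 -0.2745]
red_handle [388.6, 233.5] [353.5, 294.2] [ 0.5865 -0.1835  0.072 ]
```

View pics/crop.png

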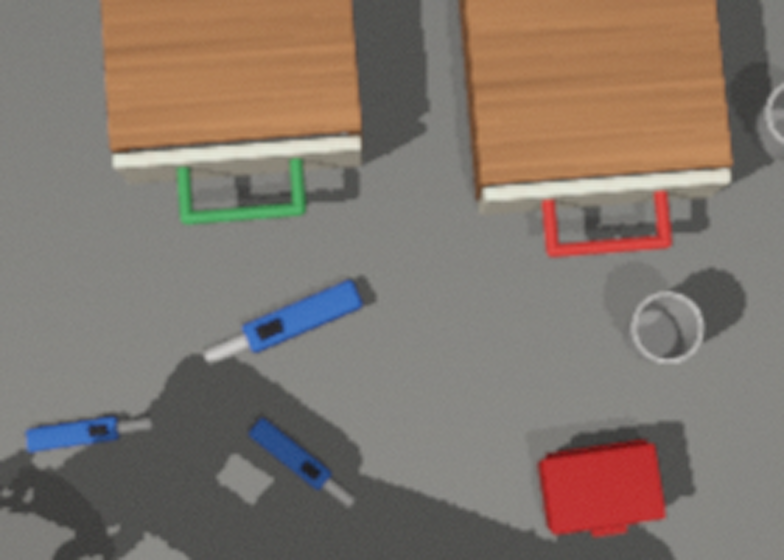

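The crop confirms both. The big lighter is at crop (275,320), longer and wider than the two small ones. The tumbler rim is centred at crop (668,327), just in front of the red bar at (610,245), which is nearest the base. I'll turn the tool to line up with the world and move over the tumbler.

>>> arm_command(
  deltas=[
    {"wz":-0.034},
    {"wz":-0.034},
    {"wz":-0.034},
    {"wz":-0.0336},
    {"tx":-0.028,"ty":-0.072},
    {"tx":-0.028,"ty":-0.072},
    {"tx":-0.028,"ty":-0.072},
    {"tx":-0.028,"ty":-0.072},
    {"tx":-0.028,"ty":-0.072},
    {"tx":-0.028,"ty":-0.072},
    {"tx":-0.028,"ty":-0.072},
    {"tx":-0.028,"ty":-0.072},
  ],
  hand=-1,
)

```text
invalid input at $.deltas[0]: expected keys tx, ty, tz, wx, wy, wz
```

>>> arm_command(
  deltas=[
    {"tx":-0.028,"ty":-0.072},
    {"tx":-0.028,"ty":-0.072},
    {"tx":-0.028,"ty":-0.072},
    {"tx":-0.028,"ty":-0.072},
    {"tx":-0.028,"ty":-0.072},
    {"tx":-0.028,"ty":-0.072},
    {"tx":-0.028,"ty":-0.072},
    {"tx":-0.028,"ty":-0.072},
    {"tx":-0.028,"ty":-0.072},
    {"tx":-0.028,"ty":-0.072},
    {"tx":-0.02,"ty":-0.05},
    {},
  ],
)

```text
invalid input at $.deltas[0]: expected keys tx, ty, tz, wx, wy, wz
```

```bash
cat > w.py <<'E'
from h import *
np.set_printoptions(precision=4,suppress=True)
s=telemetry.observe(); print(s['clock'],s['tool_pos'],s['orientation'])
W=imaging.camera('wrist');cv2.imwrite('pics/w1.png',W['pixels'])
print(ray(W,(320,240)))
for q in('tumbler','red_handle','lighter'):
    print(q,[(np.round(b['bbox'],1).tolist(),round(b['confidence'],2)) for b in spotter.boxes_of(q,W)],[(np.round(b['point'],1).tolist(),atz(W,b['point'],.07 if 'han' in q else 0)) for b in spotter.landmark_of(q,W)])
print('exp rim',proj(W,[[.515,-.23,.09],[.586,-.182,.07]]))
print('rim init')
T=imaging.camera('top'); print(atz(T,(408.6,266.8),.09))
S=imaging.camera('side');cv2.imwrite('pics/s1.png',S['pixels'])
E
python3 w.py
```

```text
1.7 [0.2272 0.5009 0.2313] [-0.      0.2113  0.9774 -0.    ]
(array([0.1549, 0.5331, 0.375 ]), array([ 0.2884, -0.1249, -0.9493]))
tumbler [([366.3, 368.9, 146.0, 165.5], 0.74)] []
red_handle [] []
lighter [([223.6, 409.8, 67.2, 46.1], 0.72), ([105.4, 468.1, 13.8, 7.3], 0.54)] []
exp rim [[-125.8914  663.0643]
 [ -41.428   662.9601]]
rim init
[ 0.5112 -0.2324  0.09  ]
```

View pics/w1.png

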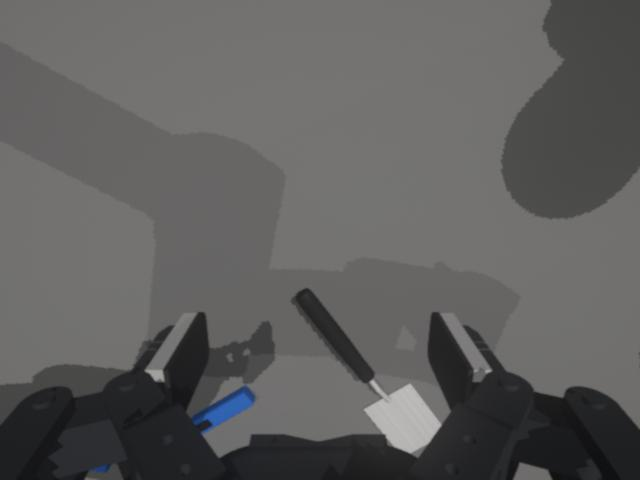

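The arm hasn't moved because every row must carry all six keys. The wrist view shows only the turner at (370,360) and a small lighter at (220,410), with the fingers at the bottom. Resending with full rows.

>>> arm_command(
  deltas=[
    {"tx":0,"ty":0,"tz":0,"wx":0,"wy":0,"wz":-0.034},
    {"tx":0,"ty":0,"tz":0,"wx":0,"wy":0,"wz":-0.034},
    {"tx":0,"ty":0,"tz":0,"wx":0,"wy":0,"wz":-0.034},
    {"tx":0,"ty":0,"tz":0,"wx":0,"wy":0,"wz":-0.0336},
    {"tx":-0.028,"ty":-0.072,"tz":0,"wx":0,"wy":0,"wz":0},
    {"tx":-0.028,"ty":-0.072,"tz":0,"wx":0,"wy":0,"wz":0},
    {"tx":-0.028,"ty":-0.072,"tz":0,"wx":0,"wy":0,"wz":0},
    {"tx":-0.028,"ty":-0.072,"tz":0,"wx":0,"wy":0,"wz":0},
    {"tx":-0.028,"ty":-0.072,"tz":0,"wx":0,"wy":0,"wz":0},
    {"tx":-0.028,"ty":-0.072,"tz":0,"wx":0,"wy":0,"wz":0},
    {"tx":-0.028,"ty":-0.072,"tz":0,"wx":0,"wy":0,"wz":0},
    {"tx":-0.028,"ty":-0.072,"tz":0,"wx":0,"wy":0,"wz":0},
  ],
  hand=-1,
)

```text
clock: 3.15
tool_pos: [0.3394, 0.2112, 0.2316]
orientation: [0.0, -0.0, 1.0, 0.0]
wrist_force: [0.5, 0.1, 0.5]
grip_width: 0.0853
finger_force: 0.0
```

>>> arm_command(
  deltas=[
    {"tx":-0.028,"ty":-0.072,"tz":0,"wx":0,"wy":0,"wz":0},
    {"tx":-0.028,"ty":-0.072,"tz":0,"wx":0,"wy":0,"wz":0},
    {"tx":-0.028,"ty":-0.072,"tz":0,"wx":0,"wy":0,"wz":0},
    {"tx":-0.028,"ty":-0.072,"tz":0,"wx":0,"wy":0,"wz":0},
    {"tx":-0.028,"ty":-0.072,"tz":0,"wx":0,"wy":0,"wz":0},
    {"tx":-0.028,"ty":-0.072,"tz":0,"wx":0,"wy":0,"wz":0},
    {"tx":-0.028,"ty":-0.072,"tz":0,"wx":0,"wy":0,"wz":0},
    {"tx":-0.028,"ty":-0.072,"tz":0,"wx":0,"wy":0,"wz":0},
    {"tx":-0.028,"ty":-0.072,"tz":0,"wx":0,"wy":0,"wz":0},
    {"tx":-0.028,"ty":-0.072,"tz":0,"wx":0,"wy":0,"wz":0},
    {"tx":-0.028,"ty":-0.072,"tz":0,"wx":0,"wy":0,"wz":0},
    {"tx":0,"ty":0,"tz":0,"wx":0,"wy":0,"wz":0},
  ],
)

```text
clock: 4.15
tool_pos: [0.4949, -0.1887, 0.2305]
orientation: [0.0, 0.002, 1.0, -0.001]
wrist_force: [-0.4, -0.5, -0.6]
grip_width: 0.0853
finger_force: 0.0
```

```bash
python3 w.py; python3 - <<'E'
import cv2;a=cv2.imread('pics/w1.png');b=cv2.imread('pics/s1.png')[230:410,260:500]
b=cv2.resize(b,(640,480));import numpy as np
cv2.imwrite('pics/ws1.png',cv2.resize(np.vstack([a[:240],a[240:],b[:0]]),(640,480)))
E
```

```text
4.15 [ 0.4949 -0.1887  0.2305] [ 0.0002  0.0021  1.     -0.0008]
(array([ 0.4153, -0.1891,  0.3741]), array([ 0.3146,  0.0023, -0.9492]))
tumbler [([42.6, 331.3, 85.2, 99.8], 0.95), ([191.1, 397.3, 19.0, 40.0], 0.8), ([262.8, 238.6, 76.0, 88.0], 0.65)] [([60.1, 303.4], array([ 0.6111, -0.4714,  0.    ])), ([276.1, 216.8], array([ 0.5145, -0.2324,  0.    ]))]
red_handle [([319.5, 351.9, 221.4, 97.5], 0.98)] []
lighter [([612.0, 72.8, 55.9, 79.7], 0.77), ([590.5, 227.4, 98.1, 66.6], 0.68)] [([624.4, 78.1], array([0.3865, 0.0865, 0.    ])), ([615.7, 213.4], array([0.5122, 0.1087, 0.    ]))]
exp rim [[267.0408 246.8184]
 [327.2613 314.2648]]
rim init
[ 0.5112 -0.2324  0.09  ]
```

View pics/w1.png

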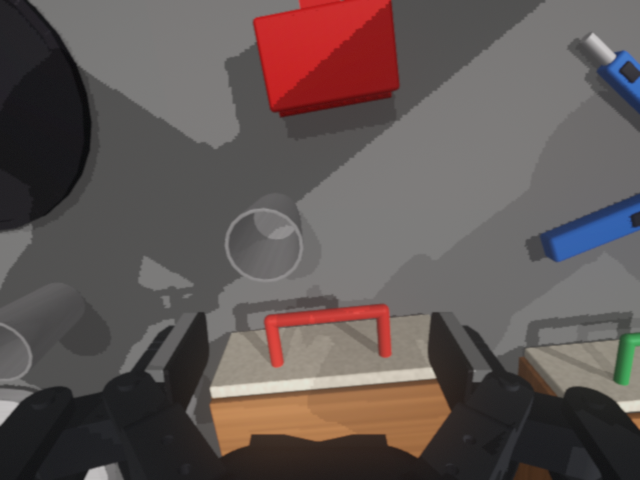

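The wrist view shows the target tumbler's rim centred at (264,244), with the red bar at (327,314) behind it and the spice box at (327,60). I'll triangulate the rim and the lighter.

```bash
python3 - <<'E'
from h import *
np.set_printoptions(precision=4,suppress=True)
W=imaging.camera('wrist');T=imaging.camera('top');s=telemetry.observe();print(s['tool_pos'],s['orientation'])
print('rim tri',tri([(W,(264,244)),(T,(408.6,266.8))]), atz(W,(264,244),.09))
print('bar ends',atz(W,(272,320),.07),atz(W,(384,309),.07))
E
```

```text
[ 0.4933 -0.1826  0.2316] [ 0.0001 -0.0005  1.     -0.0001]
rim tri [ 0.5107 -0.2284  0.0938] [ 0.5116 -0.2256  0.09  ]
bar ends [ 0.5909 -0.2245  0.07  ] [ 0.5796 -0.1242  0.07  ]
```

>>> arm_command(
  deltas=[
    {"tx":-0.019,"ty":-0.049,"tz":0,"wx":0,"wy":0,"wz":0},
    {"tx":-0.019,"ty":-0.049,"tz":0,"wx":0,"wy":0,"wz":0},
    {"tx":0,"ty":0,"tz":0.03,"wx":0,"wy":0,"wz":0},
    {"tx":0,"ty":0,"tz":0.06,"wx":0,"wy":0,"wz":0},
    {"tx":0,"ty":0,"tz":0.06,"wx":0,"wy":0,"wz":0},
    {"tx":0,"ty":0,"tz":0.06,"wx":0,"wy":0,"wz":0},
    {"tx":0,"ty":0,"tz":0.06,"wx":0,"wy":0,"wz":0},
    {"tx":0,"ty":0,"tz":0.06,"wx":0,"wy":0,"wz":0},
    {"tx":0,"ty":0,"tz":0.04,"wx":0,"wy":0,"wz":0},
    {"tx":0,"ty":0,"tz":0.024,"wx":0,"wy":0,"wz":0},
    {"tx":0,"ty":0,"tz":0,"wx":0,"wy":0,"wz":0},
    {"tx":0,"ty":0,"tz":0,"wx":0,"wy":0,"wz":0},
  ],
)

```text
clock: 5.7
tool_pos: [0.5124, -0.232, 0.0343]
orientation: [-0.0, -0.0, 1.0, 0.0]
wrist_force: [0.6, 0.9, -0.4]
grip_width: 0.0855
finger_force: 0.0
```

>>> arm_command(
  deltas=[
    {"tx":0,"ty":0,"tz":0,"wx":0,"wy":0,"wz":0},
    {"tx":0,"ty":0,"tz":0,"wx":0,"wy":0,"wz":0},
    {"tx":0,"ty":0,"tz":0,"wx":0,"wy":0,"wz":0},
    {"tx":0,"ty":0,"tz":0,"wx":0,"wy":0,"wz":0},
    {"tx":0,"ty":0,"tz":0,"wx":0,"wy":0,"wz":0},
    {"tx":0,"ty":0,"tz":0,"wx":0,"wy":0,"wz":0},
    {"tx":0,"ty":0,"tz":0,"wx":0,"wy":0,"wz":0},
    {"tx":0,"ty":0,"tz":0,"wx":0,"wy":0,"wz":0},
  ],
  hand=1,
)

```text
clock: 6.37
tool_pos: [0.513, -0.2323, 0.0361]
orientation: [0.001, -0.0, 1.0, -0.001]
wrist_force: [-0.6, 1.7, 6.9]
grip_width: 0.0589
finger_force: 60.9
```

>>> arm_command(
  deltas=[
    {"tx":0,"ty":0,"tz":-0.02,"wx":0,"wy":0,"wz":0},
    {"tx":0,"ty":0,"tz":-0.04,"wx":0,"wy":0,"wz":0},
    {"tx":0,"ty":0,"tz":-0.05,"wx":0,"wy":0,"wz":0},
    {"tx":0,"ty":0,"tz":-0.05,"wx":0,"wy":0,"wz":0},
    {"tx":0.012,"ty":0.03,"tz":0,"wx":0,"wy":0,"wz":0},
    {"tx":0.02,"ty":0.05,"tz":0,"wx":0,"wy":0,"wz":0},
    {"tx":0.024,"ty":0.06,"tz":0,"wx":0,"wy":0,"wz":0},
    {"tx":0.024,"ty":0.06,"tz":0,"wx":0,"wy":0,"wz":0},
    {"tx":0.024,"ty":0.06,"tz":0,"wx":0,"wy":0,"wz":0},
    {"tx":0.024,"ty":0.06,"tz":0,"wx":0,"wy":0,"wz":0},
    {"tx":0.02,"ty":0.05,"tz":0,"wx":0,"wy":0,"wz":0},
    {"tx":0.016,"ty":0.034,"tz":0,"wx":0,"wy":0,"wz":0},
  ],
)

```text
clock: 7.37
tool_pos: [0.4291, -0.0281, 0.1153]
orientation: [0.0, -0.001, 1.0, 0.0]
wrist_force: [-0.1, -0.5, -0.8]
grip_width: 0.0591
finger_force: 62.7
```

>>> arm_command(
  deltas=[
    {"tx":0,"ty":0,"tz":0,"wx":0,"wy":0,"wz":0},
    {"tx":0,"ty":0,"tz":0,"wx":0,"wy":0,"wz":0},
    {"tx":0,"ty":0,"tz":0.02,"wx":0,"wy":0,"wz":0},
    {"tx":0,"ty":0,"tz":0.03,"wx":0,"wy":0,"wz":0},
    {"tx":0,"ty":0,"tz":0.03,"wx":0,"wy":0,"wz":0},
    {"tx":0,"ty":0,"tz":0.03,"wx":0,"wy":0,"wz":0},
    {"tx":0,"ty":0,"tz":0.02,"wx":0,"wy":0,"wz":0},
    {"tx":0,"ty":0,"tz":0.01,"wx":0,"wy":0,"wz":0},
    {"tx":0,"ty":0,"tz":0.01,"wx":0,"wy":0,"wz":0},
    {"tx":0,"ty":0,"tz":0.006,"wx":0,"wy":0,"wz":0},
    {"tx":0,"ty":0,"tz":0,"wx":0,"wy":0,"wz":0},
    {"tx":0,"ty":0,"tz":0,"wx":0,"wy":0,"wz":0},
  ],
)

```text
clock: 8.37
tool_pos: [0.4306, -0.0303, 0.0367]
orientation: [0.0, -0.0, 1.0, -0.0]
wrist_force: [0.4, 0.2, -1.3]
grip_width: 0.059
finger_force: 62.7
```

>>> arm_command(
  deltas=[
    {"tx":0,"ty":0,"tz":0.001,"wx":0,"wy":0,"wz":0},
    {"tx":0,"ty":0,"tz":0.001,"wx":0,"wy":0,"wz":0},
    {"tx":0,"ty":0,"tz":0,"wx":0,"wy":0,"wz":0},
  ],
)

```text
clock: 8.62
tool_pos: [0.4308, -0.0302, 0.0361]
orientation: [0.001, -0.0, 1.0, -0.0]
wrist_force: [-1.7, 0.5, 7.8]
grip_width: 0.0594
finger_force: 62.6
```

>>> arm_command(
  deltas=[
    {"tx":0,"ty":0,"tz":0,"wx":0,"wy":0,"wz":0},
    {"tx":0,"ty":0,"tz":0,"wx":0,"wy":0,"wz":0},
    {"tx":0,"ty":0,"tz":0,"wx":0,"wy":0,"wz":0},
    {"tx":0,"ty":0,"tz":0,"wx":0,"wy":0,"wz":0},
    {"tx":0,"ty":0,"tz":0,"wx":0,"wy":0,"wz":0},
    {"tx":0,"ty":0,"tz":0,"wx":0,"wy":0,"wz":0},
    {"tx":0,"ty":0,"tz":-0.02,"wx":0,"wy":0,"wz":0},
    {"tx":0,"ty":0,"tz":-0.06,"wx":0,"wy":0,"wz":0},
    {"tx":0,"ty":0,"tz":-0.08,"wx":0,"wy":0,"wz":0},
    {"tx":0,"ty":0,"tz":-0.08,"wx":0,"wy":0,"wz":0},
    {"tx":0,"ty":0,"tz":-0.06,"wx":0,"wy":0,"wz":0},
    {"tx":0,"ty":0,"tz":-0.03,"wx":0,"wy":0,"wz":0},
  ],
  hand=-1,
)

```text
clock: 9.62
tool_pos: [0.4311, -0.0303, 0.2041]
orientation: [0.003, -0.0, 1.0, -0.001]
wrist_force: [0.1, 0.7, -0.4]
grip_width: 0.0855
finger_force: 0.0
```

>>> arm_command(
  deltas=[
    {"tx":-0.036,"ty":-0.03,"tz":0,"wx":0,"wy":0,"wz":0},
    {"tx":-0.054,"ty":-0.045,"tz":0,"wx":0,"wy":0,"wz":0},
    {"tx":-0.06,"ty":-0.05,"tz":0,"wx":0,"wy":0,"wz":0},
    {"tx":-0.06,"ty":-0.05,"tz":0,"wx":0,"wy":0,"wz":0},
    {"tx":-0.06,"ty":-0.05,"tz":0,"wx":0,"wy":0,"wz":0},
    {"tx":-0.054,"ty":-0.045,"tz":0,"wx":0,"wy":0,"wz":0},
    {"tx":-0.036,"ty":-0.03,"tz":0,"wx":0,"wy":0,"wz":0},
    {"tx":0,"ty":0,"tz":0,"wx":0,"wy":0,"wz":-0.0317},
    {"tx":0,"ty":0,"tz":0,"wx":0,"wy":0,"wz":0},
    {"tx":0,"ty":0,"tz":0,"wx":0,"wy":0,"wz":0},
  ],
  hand=1,
)

```text
clock: 10.45
tool_pos: [0.61, -0.1798, 0.1999]
orientation: [-0.0, -0.049, 0.999, 0.0]
wrist_force: [-0.6, 0.5, 0.2]
grip_width: -0.0001
finger_force: 0.0
```

```bash
cat > m2.py <<'E'
from h import *
import sys
np.set_printoptions(precision=4,suppress=True)
s=telemetry.observe(); print(s['clock'],s['tool_pos'],s['orientation'],s['grip_width'])
T=imaging.camera('top');S=imaging.camera('side')
def seg(p,rng,z,near):
    h=cv2.cvtColor(p['pixels'],cv2.COLOR_BGR2HSV); m=0
    for lo,hi in rng: m=m|cv2.inRange(h,lo,hi)
    n,l,st,c=cv2.connectedComponentsWithStats(m)
    for i in range(1,n):
        if st[i][4]<30: continue
        X=np.array([atz(p,u,z)[:2] for u in np.argwhere(l==i)[:,::-1].astype(float)])
        if np.linalg.norm(X.mean(0)-near)<.06:
            r=cv2.minAreaRect(X.astype(np.float32)*1000);print(st[i][4],X.mean(0),np.round(r[1]),round(r[2],1),cv2.boxPoints(r).round().tolist())
red=[((0,170,80),(6,255,255)),((174,170,80),(180,255,255))];blue=[((105,120,60),(130,255,255))]
hx=np.array(eval(sys.argv[1]))
for p in(T,S):
    seg(p,red,.07,hx);seg(p,red,.03,np.array([.37,-.18]));seg(p,blue,.015,np.array(eval(sys.argv[2])))
    print('tumbler',[atz(p,b['point'],0)[:2] for b in spotter.landmark_of('tumbler',p)])
cv2.imwrite('pics/'+sys.argv[3],np.hstack([cv2.resize(T['pixels'][150:350,180:460],(400,286)),cv2.resize(S['pixels'][180:380,200:480],(400,286))]))
E
python3 m2.py '[.594,-.183]' '[.52,.087]' st2.png
```

```text
10.45 [ 0.61   -0.1798  0.1999] [-0.0005 -0.0487  0.9988  0.0003] -6.837719435498936e-05
63 [ 0.5946 -0.2259] [21. 32.] 46.1 [[575.0, -223.0], [598.0, -245.0], [613.0, -230.0], [590.0, -208.0]]
584 [ 0.3699 -0.207 ] [58. 92.] 66.2 [[312.0, -221.0], [397.0, -258.0], [420.0, -205.0], [336.0, -168.0]]
419 [0.5213 0.0869] [ 27. 109.] 24.7 [[486.0, 133.0], [531.0, 34.0], [555.0, 45.0], [510.0, 144.0]]
tumbler [array([ 0.6185, -0.4716]), array([ 0.7025, -0.3442]), array([ 0.4336, -0.0345]), array([ 0.7404, -0.1641])]
270 [ 0.5946 -0.1808] [ 52. 112.] 5.7 [[572.0, -125.0], [584.0, -237.0], [635.0, -232.0], [624.0, -120.0]]
1399 [ 0.3724 -0.1782] [ 79. 136.] 10.1 [[322.0, -116.0], [346.0, -250.0], [424.0, -236.0], [400.0, -102.0]]
336 [0.5194 0.0855] [ 35. 121.] 24.7 [[477.0, 136.0], [528.0, 27.0], [560.0, 42.0], [509.0, 151.0]]
tumbler [array([ 0.6057, -0.4631]), array([ 0.4229, -0.023 ]), array([ 0.695 , -0.3449]), array([ 0.6063, -0.1273])]
```

View pics/st2.png

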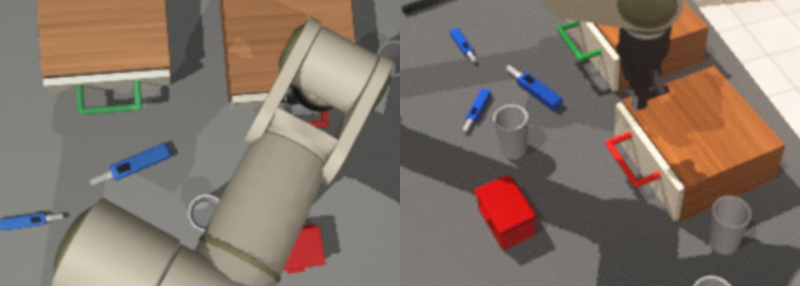

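The tumbler stands upright at its new place (left (205,212), right (510,130)), and the tool is over the handle gap. Lowering into the gap, then starting the pull.

>>> arm_command(
  deltas=[
    {"tx":0,"ty":0,"tz":0.03,"wx":0,"wy":0,"wz":0},
    {"tx":0,"ty":0,"tz":0.06,"wx":0,"wy":0,"wz":0},
    {"tx":0,"ty":0,"tz":0.06,"wx":0,"wy":0,"wz":0},
    {"tx":0,"ty":0,"tz":0.04,"wx":0,"wy":0,"wz":0},
    {"tx":0,"ty":0,"tz":0.04,"wx":0,"wy":0,"wz":0},
    {"tx":0,"ty":0,"tz":0.04,"wx":0,"wy":0,"wz":0},
    {"tx":0,"ty":0,"tz":0.04,"wx":0,"wy":0,"wz":0},
    {"tx":0,"ty":0,"tz":0,"wx":0,"wy":0,"wz":0},
  ],
)

```text
clock: 11.32
tool_pos: [0.6084, -0.1789, 0.0419]
orientation: [-0.003, -0.05, 0.999, 0.002]
wrist_force: [-0.7, 0.3, -1.1]
grip_width: 0.0003
finger_force: 0.0
```

>>> arm_command(
  deltas=[
    {"tx":0.01,"ty":0,"tz":0,"wx":0,"wy":0,"wz":0},
    {"tx":0.01,"ty":0,"tz":0,"wx":0,"wy":0,"wz":0},
    {"tx":0.02,"ty":0,"tz":0,"wx":0,"wy":0,"wz":0},
    {"tx":0.02,"ty":0,"tz":0,"wx":0,"wy":0,"wz":0},
    {"tx":0.02,"ty":0,"tz":0,"wx":0,"wy":0,"wz":0},
    {"tx":0.02,"ty":0,"tz":0,"wx":0,"wy":0,"wz":0},
    {"tx":0.02,"ty":0,"tz":0,"wx":0,"wy":0,"wz":0},
    {"tx":0.02,"ty":0,"tz":0,"wx":0,"wy":0,"wz":0},
    {"tx":0.02,"ty":0,"tz":0,"wx":0,"wy":0,"wz":0},
    {"tx":0.02,"ty":0,"tz":0,"wx":0,"wy":0,"wz":0},
    {"tx":0.02,"ty":0,"tz":0,"wx":0,"wy":0,"wz":0},
    {"tx":0.02,"ty":0,"tz":0,"wx":0,"wy":0,"wz":0},
  ],
)

```text
clock: 12.32
tool_pos: [0.5013, -0.1915, 0.0471]
orientation: [0.002, -0.05, 0.999, -0.001]
wrist_force: [3.9, -0.4, -1.9]
grip_width: -0.0001
finger_force: 1.8
```

>>> arm_command(
  deltas=[
    {"tx":0.01,"ty":0,"tz":0,"wx":0,"wy":0,"wz":0},
    {"tx":0.01,"ty":0,"tz":0,"wx":0,"wy":0,"wz":0},
    {"tx":0.008,"ty":0,"tz":0,"wx":0,"wy":0,"wz":0},
    {"tx":0.006,"ty":0,"tz":0,"wx":0,"wy":0,"wz":0},
    {"tx":0,"ty":0,"tz":0,"wx":0,"wy":0,"wz":0},
  ],
)

```text
clock: 12.73
tool_pos: [0.4837, -0.1929, 0.0457]
orientation: [0.0, -0.05, 0.999, -0.0]
wrist_force: [0.3, -0.3, 0.4]
grip_width: 0.0
finger_force: 0.3
```

>>> arm_command(
  deltas=[
    {"tx":0.004,"ty":0,"tz":0,"wx":0,"wy":0,"wz":0},
    {"tx":0.004,"ty":0,"tz":0,"wx":0,"wy":0,"wz":0},
    {"tx":0.002,"ty":0,"tz":0,"wx":0,"wy":0,"wz":0},
    {"tx":0,"ty":0,"tz":0,"wx":0,"wy":0,"wz":0},
  ],
)

```text
clock: 13.07
tool_pos: [0.4788, -0.1932, 0.0453]
orientation: [-0.0, -0.05, 0.999, -0.0]
wrist_force: [3.0, 0.1, 1.5]
grip_width: -0.0001
finger_force: 1.0
```

>>> arm_command(
  deltas=[
    {"tx":0.004,"ty":0,"tz":0,"wx":0,"wy":0,"wz":0},
    {"tx":0.004,"ty":0,"tz":0,"wx":0,"wy":0,"wz":0},
    {"tx":0,"ty":0,"tz":0,"wx":0,"wy":0,"wz":0},
  ],
)

```text
clock: 13.32
tool_pos: [0.4753, -0.1936, 0.0453]
orientation: [0.001, -0.05, 0.999, -0.0]
wrist_force: [5.6, 0.0, 0.2]
grip_width: -0.0002
finger_force: 2.7
```

>>> arm_command(
  deltas=[
    {"tx":0.004,"ty":0,"tz":0,"wx":0,"wy":0,"wz":0},
    {"tx":0,"ty":0,"tz":0,"wx":0,"wy":0,"wz":0},
    {"tx":0,"ty":0,"tz":0,"wx":0,"wy":0,"wz":0},
  ],
)

```text
clock: 13.57
tool_pos: [0.4751, -0.1938, 0.0455]
orientation: [0.003, -0.05, 0.999, -0.0]
wrist_force: [16.1, 2.8, -4.6]
grip_width: -0.0004
finger_force: 7.8
```

The drawer is at its stop: 16 N with no further motion. Backing off, lifting and moving over the lighter.

>>> arm_command(
  deltas=[
    {"tx":-0.006,"ty":0,"tz":0,"wx":0,"wy":0,"wz":0},
    {"tx":-0.01,"ty":0,"tz":0,"wx":0,"wy":0,"wz":0},
    {"tx":0,"ty":0,"tz":-0.02,"wx":0,"wy":0,"wz":0},
    {"tx":0,"ty":0,"tz":-0.06,"wx":0,"wy":0,"wz":0},
    {"tx":0,"ty":0,"tz":-0.08,"wx":0,"wy":0,"wz":0},
    {"tx":0,"ty":0,"tz":-0.08,"wx":0,"wy":0,"wz":0},
    {"tx":0,"ty":0,"tz":-0.08,"wx":0,"wy":0,"wz":0},
    {"tx":-0.0172,"ty":0.069,"tz":0,"wx":0,"wy":0,"wz":0},
    {"tx":-0.0172,"ty":0.069,"tz":0,"wx":0,"wy":0,"wz":0},
    {"tx":-0.0172,"ty":0.069,"tz":0,"wx":0,"wy":0,"wz":0},
    {"tx":-0.0172,"ty":0.069,"tz":0,"wx":0,"wy":0,"wz":0},
    {"tx":-0.0172,"ty":0.069,"tz":0,"wx":0,"wy":0,"wz":0},
  ],
)

```text
clock: 14.57
tool_pos: [0.5058, -0.0154, 0.205]
orientation: [-0.001, -0.05, 0.999, 0.0]
wrist_force: [1.2, 0.7, -0.7]
grip_width: -0.0001
finger_force: 0.0
```

>>> arm_command(
  deltas=[
    {"tx":-0.0172,"ty":0.069,"tz":0,"wx":0,"wy":0,"wz":0},
    {"tx":-0.0172,"ty":0.069,"tz":0,"wx":0,"wy":0,"wz":0},
    {"tx":-0.0172,"ty":0.069,"tz":0,"wx":0,"wy":0,"wz":0.0395},
    {"tx":0,"ty":0,"tz":0,"wx":0,"wy":0,"wz":0.0395},
    {"tx":0,"ty":0,"tz":0,"wx":0,"wy":0,"wz":0.0395},
    {"tx":0,"ty":0,"tz":0,"wx":0,"wy":0,"wz":0.0395},
    {"tx":0,"ty":0,"tz":0,"wx":0,"wy":0,"wz":0.0395},
    {"tx":0,"ty":0,"tz":0,"wx":0,"wy":0,"wz":0.0395},
    {"tx":0,"ty":0,"tz":0,"wx":0,"wy":0,"wz":0.0395},
    {"tx":0,"ty":0,"tz":0,"wx":0,"wy":0,"wz":0.0395},
    {"tx":0,"ty":0,"tz":0,"wx":0,"wy":0,"wz":0.0395},
    {"tx":0,"ty":0,"tz":0,"wx":0,"wy":0,"wz":0.0395},
  ],
  hand=-1,
)

```text
clock: 15.57
tool_pos: [0.521, 0.0865, 0.2048]
orientation: [-0.001, 0.54, 0.842, -0.001]
wrist_force: [0.9, -0.2, 0.1]
grip_width: 0.0856
finger_force: 0.0
```

>>> arm_command(
  deltas=[
    {"tx":0,"ty":0,"tz":0,"wx":0,"wy":0,"wz":0},
    {"tx":0,"ty":0,"tz":0,"wx":0,"wy":0,"wz":0},
  ],
)

```text
clock: 15.73
tool_pos: [0.5213, 0.0865, 0.205]
orientation: [-0.001, 0.536, 0.844, -0.001]
wrist_force: [-0.6, 0.4, -1.4]
grip_width: 0.0856
finger_force: 0.0
```

```bash
python3 m2.py '[.466,-.196]' '[.52,.087]' st3.png; python3 - <<'E'
from h import *
np.set_printoptions(precision=4,suppress=True)
s=telemetry.observe();W=imaging.camera('wrist');cv2.imwrite('pics/w3.png',W['pixels'])
h=cv2.cvtColor(W['pixels'],cv2.COLOR_BGR2HSV);m=cv2.inRange(h,(105,120,60),(130,255,255))
n,l,st,c=cv2.connectedComponentsWithStats(m)
for i in range(1,n):
    if st[i][4]>300:
        pts=np.argwhere(l==i)[:,::-1].astype(float)
        X=np.array([atz(W,u,.02)[:2] for u in pts]);r=cv2.minAreaRect(X.astype(np.float32)*1000);print(c[i],X.mean(0),np.round(r[0],1),np.round(r[1]),r[2])
print(s['q'])
E
```

```text
15.7333 [0.5213 0.0865 0.205 ] [-0.0006  0.5358  0.8444 -0.0005] 0.08555940409714667
268 [ 0.4671 -0.194 ] [ 47. 109.] 6.9 [[446.0, -142.0], [459.0, -250.0], [506.0, -244.0], [493.0, -137.0]]
1175 [ 0.3719 -0.1824] [ 75. 104.] 9.0 [[325.0, -137.0], [341.0, -240.0], [415.0, -228.0], [399.0, -125.0]]
80 [0.4997 0.1253] [26. 34.] 23.2 [[486.0, 133.0], [499.0, 103.0], [523.0, 113.0], [509.0, 144.0]]
tumbler [array([ 0.689 , -0.3437]), array([ 0.4302, -0.0317]), array([ 0.6136, -0.4744])]
310 [ 0.4671 -0.1964] [ 51. 113.] 6.1 [[445.0, -139.0], [457.0, -251.0], [507.0, -245.0], [495.0, -133.0]]
1380 [ 0.372  -0.1785] [ 78. 136.] 9.5 [[323.0, -116.0], [346.0, -250.0], [423.0, -237.0], [400.0, -103.0]]
342 [0.5191 0.0862] [ 36. 120.] 25.2 [[476.0, 136.0], [528.0, 27.0], [560.0, 42.0], [509.0, 151.0]]
tumbler [array([ 0.6079, -0.4617]), array([ 0.4295, -0.0229]), array([ 0.7021, -0.3393])]
[193.1681 133.648 ] [0.4014 0.0996] [399.4  96.9] [83. 21.] 53.10416030883789
[319.0384 205.9185] [0.5223 0.0879] [522.3  88.7] [ 27. 110.] 24.48502540588379
[-0.0596  0.3646  1.4017 -0.0001  1.3758 -0.498 ]
```

View pics/st3.png

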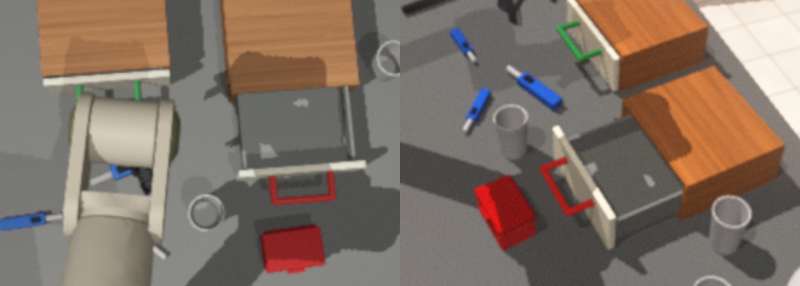

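View pics/w3.png

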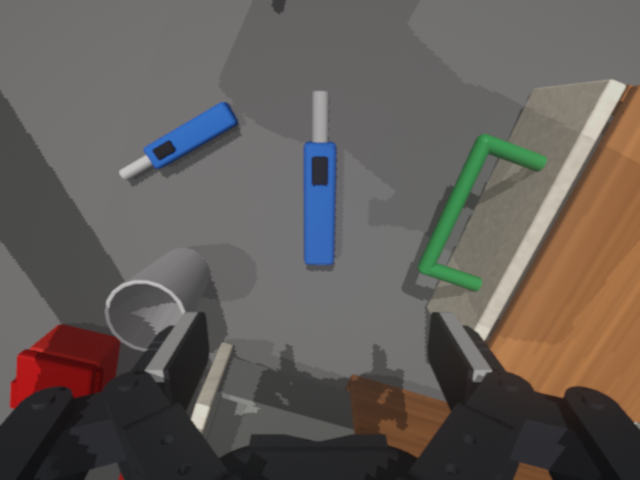

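The drawer is fully out (left picture, floor at (300,125)), with the red bar clear of the spice box. The wrist view has the lighter centred at (319,205), aligned with the fingers. Descending.

>>> arm_command(
  deltas=[
    {"tx":0.002,"ty":0,"tz":0.03,"wx":0,"wy":0,"wz":0.004},
    {"tx":0,"ty":0,"tz":0.06,"wx":0,"wy":0,"wz":0},
    {"tx":0,"ty":0,"tz":0.07,"wx":0,"wy":0,"wz":0},
    {"tx":0,"ty":0,"tz":0.07,"wx":0,"wy":0,"wz":0},
    {"tx":0,"ty":0,"tz":0.06,"wx":0,"wy":0,"wz":0},
    {"tx":0,"ty":0,"tz":0.05,"wx":0,"wy":0,"wz":0},
    {"tx":0,"ty":0,"tz":0.04,"wx":0,"wy":0,"wz":0},
    {"tx":0,"ty":0,"tz":0.016,"wx":0,"wy":0,"wz":0},
    {"tx":0,"ty":0,"tz":0.006,"wx":0,"wy":0,"wz":0},
    {"tx":0,"ty":0,"tz":0,"wx":0,"wy":0,"wz":0},
    {"tx":0,"ty":0,"tz":0,"wx":0,"wy":0,"wz":0},
  ],
)

```text
clock: 16.9
tool_pos: [0.522, 0.0875, 0.0054]
orientation: [0.001, 0.542, 0.84, 0.0]
wrist_force: [0.3, -0.4, 0.5]
grip_width: 0.085
finger_force: 0.0
```

>>> arm_command(
  deltas=[
    {"tx":0,"ty":0,"tz":0,"wx":0,"wy":0,"wz":0},
    {"tx":0,"ty":0,"tz":0,"wx":0,"wy":0,"wz":0},
    {"tx":0,"ty":0,"tz":0,"wx":0,"wy":0,"wz":0},
    {"tx":0,"ty":0,"tz":0,"wx":0,"wy":0,"wz":0},
    {"tx":0,"ty":0,"tz":0,"wx":0,"wy":0,"wz":0},
    {"tx":0,"ty":0,"tz":0,"wx":0,"wy":0,"wz":0},
    {"tx":0,"ty":0,"tz":0,"wx":0,"wy":0,"wz":0},
    {"tx":0,"ty":0,"tz":0,"wx":0,"wy":0,"wz":0},
    {"tx":0,"ty":0,"tz":0,"wx":0,"wy":0,"wz":0},
  ],
  hand=1,
)

```text
clock: 17.65
tool_pos: [0.5216, 0.0875, 0.0049]
orientation: [0.0, 0.543, 0.84, 0.0]
wrist_force: [-0.1, -0.8, 5.4]
grip_width: 0.0265
finger_force: 60.6
```

>>> arm_command(
  deltas=[
    {"tx":0,"ty":0,"tz":-0.02,"wx":0,"wy":0,"wz":0},
    {"tx":0,"ty":0,"tz":-0.05,"wx":0,"wy":0,"wz":0},
    {"tx":0,"ty":0,"tz":-0.07,"wx":0,"wy":0,"wz":0},
    {"tx":0,"ty":0,"tz":-0.07,"wx":0,"wy":0,"wz":0},
    {"tx":0,"ty":0,"tz":-0.07,"wx":0,"wy":0,"wz":0},
    {"tx":0,"ty":0,"tz":-0.06,"wx":0,"wy":0,"wz":0},
    {"tx":0,"ty":0,"tz":-0.05,"wx":0,"wy":0,"wz":0},
    {"tx":0,"ty":0,"tz":0,"wx":0,"wy":0,"wz":0.035},
    {"tx":0,"ty":0,"tz":0,"wx":0,"wy":0,"wz":0.035},
    {"tx":0,"ty":0,"tz":0,"wx":0,"wy":0,"wz":0.033},
    {"tx":0,"ty":0,"tz":0,"wx":0,"wy":0,"wz":0},
  ],
)

```text
clock: 18.57
tool_pos: [0.521, 0.0875, 0.1999]
orientation: [0.0, 0.672, 0.74, 0.0]
wrist_force: [0.0, 0.1, -0.4]
grip_width: 0.0263
finger_force: 59.8
```

>>> arm_command(
  deltas=[
    {"tx":-0.03,"ty":0.003,"tz":0,"wx":0,"wy":0,"wz":0},
    {"tx":-0.055,"ty":0.006,"tz":0,"wx":0,"wy":0,"wz":0},
    {"tx":-0.065,"ty":0.007,"tz":0,"wx":0,"wy":0,"wz":0},
    {"tx":-0.065,"ty":0.007,"tz":0,"wx":0,"wy":0,"wz":0},
    {"tx":-0.065,"ty":0.007,"tz":0,"wx":0,"wy":0,"wz":0},
    {"tx":-0.065,"ty":0.007,"tz":0,"wx":0,"wy":0,"wz":0},
    {"tx":-0.065,"ty":0.007,"tz":0,"wx":0,"wy":0,"wz":0},
    {"tx":-0.065,"ty":0.007,"tz":0,"wx":0,"wy":0,"wz":0},
    {"tx":-0.06,"ty":0.006,"tz":0,"wx":0,"wy":0,"wz":0},
    {"tx":-0.05,"ty":0.006,"tz":0,"wx":0,"wy":0,"wz":0},
    {"tx":0,"ty":0,"tz":0,"wx":0,"wy":0,"wz":0},
    {"tx":0,"ty":0,"tz":0,"wx":0,"wy":0,"wz":0},
  ],
)

```text
clock: 19.57
tool_pos: [0.5816, -0.2013, 0.1989]
orientation: [-0.001, 0.671, 0.742, -0.0]
wrist_force: [-0.2, -0.3, -0.7]
grip_width: 0.0267
finger_force: 59.8
```

```bash
python3 - <<'E'
from h import *
np.set_printoptions(precision=4,suppress=True)
s=telemetry.observe();print(s['tool_pos'],s['orientation'],s['grip_width'])
W=imaging.camera('wrist');S=imaging.camera('side')
im=W['pixels'].copy()
# tray opening corners (at wall height .064, ±92 y, ±65 x) and lighter axis ends at nominal held height
a=np.array([.995,.0993]);b=np.array([-.0993,.995]);t=np.array([.5804,-.183])
for z,col in((.017,(0,255,255)),(.064,(0,255,0))):
    q=[np.r_[t+sx*a*.065+sy*b*.092,z] for sx,sy in((-1,-1),(1,-1),(1,1),(-1,1))]
    cv2.polylines(im,[proj(W,q).astype(np.int32)],True,col,1)
cv2.imwrite('pics/w4.png',np.hstack([cv2.resize(im,(400,300)),cv2.resize(S['pixels'][180:390,220:500],(400,300))]))
E
```

```text
[ 0.5816 -0.2013  0.1989] [-0.0005  0.6705  0.7419 -0.0001] 0.026655989143401625
```

View pics/w4.png

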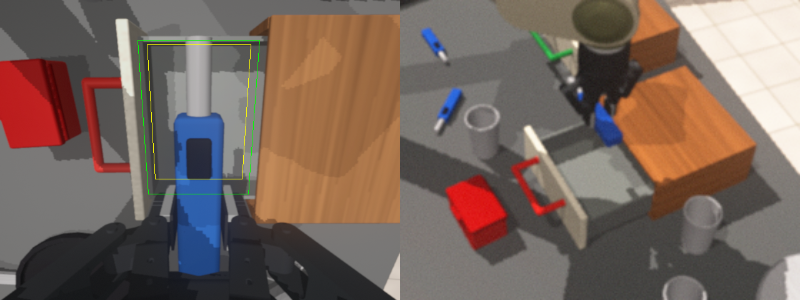

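The lighter is held centred and lines up with the drawer opening (left: lighter (200,190), overlay on the tray (195,115)). Lowering.

>>> arm_command(
  deltas=[
    {"tx":0,"ty":0,"tz":0.03,"wx":0,"wy":0,"wz":0},
    {"tx":0,"ty":0,"tz":0.05,"wx":0,"wy":0,"wz":0},
    {"tx":0,"ty":0,"tz":0.05,"wx":0,"wy":0,"wz":0},
    {"tx":0,"ty":0,"tz":0.05,"wx":0,"wy":0,"wz":0},
    {"tx":0,"ty":0,"tz":0.05,"wx":0,"wy":0,"wz":0},
    {"tx":0,"ty":0,"tz":0.04,"wx":0,"wy":0,"wz":0},
    {"tx":0,"ty":0,"tz":0.03,"wx":0,"wy":0,"wz":0},
    {"tx":0,"ty":0,"tz":0.02,"wx":0,"wy":0,"wz":0},
    {"tx":0,"ty":0,"tz":0.02,"wx":0,"wy":0,"wz":0},
    {"tx":0,"ty":0,"tz":0.01,"wx":0,"wy":0,"wz":0},
    {"tx":0,"ty":0,"tz":0,"wx":0,"wy":0,"wz":0},
    {"tx":0,"ty":0,"tz":0,"wx":0,"wy":0,"wz":0},
  ],
)

```text
clock: 20.67
tool_pos: [0.5821, -0.2004, 0.0249]
orientation: [0.0, 0.671, 0.742, 0.0]
wrist_force: [0.5, 0.4, -1.7]
grip_width: 0.027
finger_force: 59.8
```

>>> arm_command(
  deltas=[
    {"tx":0,"ty":0,"tz":0.001,"wx":0,"wy":0,"wz":0},
    {"tx":0,"ty":0,"tz":0.001,"wx":0,"wy":0,"wz":0},
    {"tx":0,"ty":0,"tz":0,"wx":0,"wy":0,"wz":0},
  ],
)

```text
clock: 20.92
tool_pos: [0.582, -0.2005, 0.0238]
orientation: [0.0, 0.671, 0.742, 0.0]
wrist_force: [-0.9, -0.3, -0.7]
grip_width: 0.0266
finger_force: 59.8
```

>>> arm_command(
  deltas=[
    {"tx":0,"ty":0,"tz":0.002,"wx":0,"wy":0,"wz":0},
    {"tx":0,"ty":0,"tz":0.001,"wx":0,"wy":0,"wz":0},
    {"tx":0,"ty":0,"tz":0,"wx":0,"wy":0,"wz":0},
  ],
)

```text
clock: 21.17
tool_pos: [0.5819, -0.2004, 0.0219]
orientation: [0.0, 0.671, 0.742, 0.0]
wrist_force: [0.1, 0.9, -1.1]
grip_width: 0.0266
finger_force: 59.9
```

>>> arm_command(
  deltas=[
    {"tx":0,"ty":0,"tz":0.001,"wx":0,"wy":0,"wz":0},
    {"tx":0,"ty":0,"tz":0.001,"wx":0,"wy":0,"wz":0},
    {"tx":0,"ty":0,"tz":0,"wx":0,"wy":0,"wz":0},
  ],
)

```text
clock: 21.42
tool_pos: [0.582, -0.2005, 0.0219]
orientation: [0.0, 0.671, 0.742, 0.0]
wrist_force: [-2.1, 1.7, 8.0]
grip_width: 0.026
finger_force: 60.9
```

Contact with the floor (8 N). Releasing with a partial opening, then lifting straight up and clear.

>>> arm_command(
  deltas=[
    {"tx":0,"ty":0,"tz":0,"wx":0,"wy":0,"wz":0},
    {"tx":0,"ty":0,"tz":0,"wx":0,"wy":0,"wz":0},
    {"tx":0,"ty":0,"tz":0,"wx":0,"wy":0,"wz":0},
    {"tx":0,"ty":0,"tz":0,"wx":0,"wy":0,"wz":0},
    {"tx":0,"ty":0,"tz":0,"wx":0,"wy":0,"wz":0},
    {"tx":0,"ty":0,"tz":-0.02,"wx":0,"wy":0,"wz":0},
    {"tx":0,"ty":0,"tz":-0.05,"wx":0,"wy":0,"wz":0},
    {"tx":0,"ty":0,"tz":-0.07,"wx":0,"wy":0,"wz":0},
    {"tx":0,"ty":0,"tz":-0.07,"wx":0,"wy":0,"wz":0},
    {"tx":0,"ty":0,"tz":-0.07,"wx":0,"wy":0,"wz":0},
    {"tx":0,"ty":0,"tz":-0.07,"wx":0,"wy":0,"wz":0},
    {"tx":0,"ty":0,"tz":-0.05,"wx":0,"wy":0,"wz":0},
  ],
  hand=-0.1,
)

```text
clock: 22.42
tool_pos: [0.5821, -0.2004, 0.2252]
orientation: [0.002, 0.671, 0.742, 0.0]
wrist_force: [0.4, -0.3, -0.3]
grip_width: 0.0469
finger_force: 0.0
```

>>> arm_command(
  deltas=[
    {"tx":0.06,"ty":0,"tz":0,"wx":0,"wy":0,"wz":0},
    {"tx":0.08,"ty":0,"tz":0,"wx":0,"wy":0,"wz":0},
    {"tx":0.08,"ty":0,"tz":0,"wx":0,"wy":0,"wz":0},
    {"tx":0.08,"ty":0,"tz":0,"wx":0,"wy":0,"wz":0},
    {"tx":0.08,"ty":0,"tz":0,"wx":0,"wy":0,"wz":0},
    {"tx":0.08,"ty":0,"tz":0,"wx":0,"wy":0,"wz":0},
    {"tx":0.06,"ty":0,"tz":0,"wx":0,"wy":0,"wz":0},
    {"tx":0,"ty":0,"tz":0,"wx":0,"wy":0,"wz":0},
    {"tx":0,"ty":0,"tz":0,"wx":0,"wy":0,"wz":0},
    {"tx":0,"ty":0,"tz":0,"wx":0,"wy":0,"wz":0},
  ],
)

```text
clock: 23.25
tool_pos: [0.5559, 0.0579, 0.2213]
orientation: [0.0, 0.671, 0.742, 0.0]
wrist_force: [-0.2, 0.1, 0.2]
grip_width: 0.047
finger_force: 0.0
```

```bash
python3 m2.py '[.466,-.196]' '[.58,-.2]' st5.png
```

```text
23.25 [0.5559 0.0579 0.2213] [0.0003 0.6708 0.7416 0.0001] 0.047008560606416824
270 [ 0.4671 -0.1943] [ 47. 109.] 6.8 [[446.0, -142.0], [459.0, -250.0], [505.0, -245.0], [493.0, -137.0]]
1174 [ 0.3719 -0.1825] [ 75. 104.] 9.0 [[325.0, -137.0], [341.0, -240.0], [416.0, -229.0], [399.0, -125.0]]
423 [ 0.5828 -0.2033] [ 28. 110.] 5.8 [[563.0, -147.0], [574.0, -257.0], [602.0, -254.0], [591.0, -145.0]]
tumbler [array([ 0.4356, -0.0321]), array([ 0.6094, -0.4728]), array([ 0.6963, -0.3421])]
310 [ 0.4673 -0.1964] [ 51. 113.] 6.1 [[445.0, -139.0], [457.0, -251.0], [507.0, -245.0], [495.0, -133.0]]
1389 [ 0.3721 -0.1784] [ 78. 136.] 10.1 [[323.0, -116.0], [347.0, -250.0], [423.0, -237.0], [399.0, -102.0]]
409 [ 0.5846 -0.1907] [ 32. 114.] 5.5 [[563.0, -130.0], [574.0, -243.0], [605.0, -240.0], [594.0, -127.0]]
tumbler [array([ 0.4277, -0.0214]), array([ 0.6094, -0.4623]), array([ 0.6902, -0.3538])]
```

View pics/st5.png

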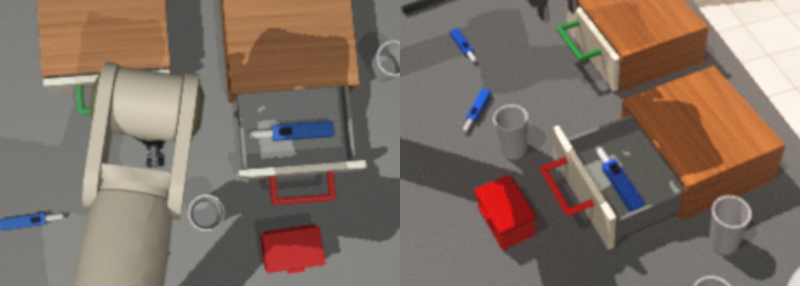

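The lighter lies flat on the drawer floor (left (295,130)), the drawer bar hasn't moved, the tumbler is upright at (205,212), and the gripper is clear.

```bash
python3 -c "
from h import *
print(job.finish_job())"
```

```text
the job is handed in; nothing more can be done
None
```

I handed the job in at about 23 s; the judge's verdict wasn't shown. The last pictures show the red-handled drawer fully out, the lighter flat on its floor, the tumbler upright on bare counter, and the spice box unmoved; I didn't re-measure the green drawer, tawa or turner, but the arm never came near enough to touch them.

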